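Shut two more tape rolls into the sliding-stop rack

TASK

The tape rack holds one loose grey roll. Draw its blue end stop back, take the two cream tape rolls from the sloping stand and set them down gently on edge on the rack's rods, between the grey roll and the stop; then push the stop up snug, so that all three stand upright without gaps, lightly squeezed between stop and end board, and let go: feel for it, for more than about 2 kg of push crushes the cores. Do not drop the rolls, and leave the other things on the bench alone.

Things in the scene. Friction and masses are not known exactly. Their poses are not given: they have to be found in the camera images.
- rack: Fixed plywood tape rack, 100 wide, x -252 to 36. Origin: bench level, midway across; x away from the robot, z up. Rolls stand on edge (axis along x) on two steel rods (10 dia, 60 apart, axes 28 high) that centre them at y = 0. At the far end a cork-faced end board, 96 wide, 37 to 112 high, is locked at a setting that differs each time and is not reported: its face lies between x = -20 and +10.
- stop (a joint): Blue sliding end stop; 0 = fully back, face at x = -190 in the rack's frame; grows toward the end board, face at -190 mm + value. Stays where left: about 8 N sliding friction, no spring. Its face is 96 wide, 85 high. It starts too near for two more rolls with fingers beside them. Where it comes snug depends on the unknown end board: only felt.
- stop_handle (a point): Point in the stop's black upright handle, 28 (along rack x) x 24 (along rack y), 88 to 130 above the bench; the point is midway across, 110 high, 33 behind the stop face. A black shield 70 wide (82 to 132 high) stands in front of the handle, 14 ahead of the point, so fingers cannot slip forward. Free to pinch on the sides that face rack +y and -y. Axes as the rack's.
- stand: Fixed plywood stand, 160x96. Origin: centre of underside. Its two steel rods rise at 25 degrees toward its +x (away from the robot); two rolls stand square to them, tops leaning 25 degrees to -x (to the robot), each against two green pegs (74 apart across, 66 up from the rods) on its robot side, its top free above them. Near, lower roll: the thick one. About 41 clear between the rolls.
- thick_roll_centre (a point): Centre of the thick cream masking tape roll: 108 outside dia, about 56 hole, 36 thick. z is the roll's axis, square to its flat faces (points uphill, away from the robot, at the start). Starts leaning on the stand. Seated in the rack its centre is 79 above the bench. Pinch it over its width at the top of the ring.
- cream_roll_centre (a point): Centre of the thinner cream masking tape roll: 100 outside dia, about 56 hole, 24 thick. z is the roll's axis (uphill at the start). Starts leaning on the stand, the farther and higher of the two. Seated in the rack its centre is 74 above the bench.
- grey_roll_centre (a point): Centre of the grey tape roll: 92 outside dia, 56 hole, 18 thick; z is its axis, pointing to the end board. Starts standing upright on the rack's rods, loose, some 8 to 50 short of the end board; it slides when its neighbour pushes it. Its centre is 69 above the bench.
- thick_roll: Body of the thick roll; its origin is the centre of one flat face, its axes are those of the centre point.
- cream_roll: Body of the cream roll; its origin is the centre of one flat face, its axes are those of the centre point.
- grey_roll: Body of the grey roll; its origin is the centre of one flat face, its axes are those of the centre point.
- tack_tin: Bystander, to be left alone: round pale tin of tacks, 68 dia x 24, on the bench behind the stand.
- glue_tube: Bystander, to be left alone: yellow glue tube 124 long, near the bench's front edge.
- brush_2: Bystander, to be left alone: flat glue brush, 230 long, left of the rack's far end.
- sanding_block: Bystander, to be left alone: cork sanding block 95x58x26, at the front left.
Not all that is in view belongs to the job. Leave any yellow look-alike of the grey_roll alone.

How it is judged:
At the end, for the whole second after the job is handed in: All three rolls sit on the rods, grey at the end board, square within 4 degrees, centred within 5 mm, at seated height within 4 mm, gaps between them at most 1.5 mm; the stop is still and presses its neighbour (at least 0.8 N); grey and rack press each other with over 3 N (weight alone: 2 N) (angle between the z axis of each of thick_roll_centre, cream_roll_centre, grey_roll_centre and the x axis of rack, either way round below 0.07 rad and y of thick_roll_centre in the frame of rack between -0.005 and 0.005 m and z of thick_roll_centre in the frame of rack between 0.0748035 and 0.0828035 m and x of each of thick_roll_centre, cream_roll_centre, grey_roll_centre in the frame of rack below 0.01 m and y of cream_roll_centre in the frame of rack between -0.005 and 0.005 m and z of cream_roll_centre in the frame of rack between 0.0700977 and 0.0780977 m and y of grey_roll_centre in the frame of rack between -0.005 and 0.005 m and z of grey_roll_centre in the frame of rack between 0.0652432 and 0.0732432 m and ((z of thick_roll_centre in the frame of grey_roll_centre between -0.0285 and -0.02 m and z of cream_roll_centre in the frame of grey_roll_centre between -0.0585 and -0.05 m) or (z of cream_roll_centre in the frame of grey_roll_centre between -0.0225 and -0.015 m and z of thick_roll_centre in the frame of grey_roll_centre between -0.0525 and -0.045 m)) and velocity of joint stop between -0.002 and 0.002 m/s and contact force between rack and grey_roll above 3 N and (contact force between stop and thick_roll above 0.8 N or contact force between stop and cream_roll above 0.8 N or contact force between stop and grey_roll above 0.8 N)); the robot touches nothing.
It fails at once if the stop presses a roll with more than 25 N (contact force between stop and thick_roll above 25 N or contact force between stop and cream_roll above 25 N or contact force between stop and grey_roll above 25 N).
It fails at once if a roll is dropped or jammed on the rack (over 40 N) (contact force between any of thick_roll, cream_roll, grey_roll and rack above 40 N).
It fails at once if a bystander is moved by more than 30 mm (distance of any of tack_tin, glue_tube, brush_2, sanding_block from where it was at the start of the episode above 0.03 m).
It also fails if it takes over 72 s, if anything falls off the work surface, if the arm or the gripper's body presses on something with over 40 N, if the wrist force passes 120 N, or if a joint passes its speed limit or range.

ROBOT

A 6-joint arm with a two-finger parallel gripper is mounted at the origin on a cart in front of the work surface, level with it; the furniture and walls round the work are solid. World frame = base frame: x ahead of the robot, y to its left, z up, the work surface at z = 0. Lengths are in m, angles in rad, forces in N, time in s.
With the tool pointing down it reaches from about 0.375 to 0.975 m from the base axis. Payload 3.8 kg.
Tool frame: the origin (TCP) lies at the very end of the fingers, on their centre line; the grasp point (between the pads) lies 19 mm behind it; z points along the fingers, y is the direction in which the jaws open and shut (so a half turn about z gives the same grasp; the last joint's range is limited). The gripper opens to 88 mm and grips with 3 to 60 N. Pads are 18 mm wide; open, the fingers measure 123 mm over their backs; the gripper's body (75 mm by 187 mm) begins 45 mm behind the grasp point.
Start: joints at [-1.278, 0.264, 1.604, -0, 1.274, -0.037], TCP at [0.219, -0.639, 0.239] pointing down, gripper open.
Joint ranges: [-2.63, 2.63], [-0.94, 2.18], [0.31, 2.57], [-1.31, 4.45], [0, 2.66], [-2.55, 2.55]. Speed limits (rad/s): [2.57, 2.57, 3.14, 3.14, 3.14, 3.14].

INTERFACE

Orientations are given as a unit quaternion [x, y, z, w].
In Python, from cell import ctrl gives the robot as it stands. The module is installed in compiled form; this text tells all that it offers.
- The arm moves only by the shell command python3 -m crank 'ROWS'. ROWS is JSON, one flat list of numbers, 5 for each row, row after row: the finger opening in mm, from 0 to 88.1, then the shift along the tool's x, y, z in units of 25 mm (1.0 is 25 mm), then the turn about the tool's z in units of 5 degrees (1.0 is 5 degrees). A call has 1 to 10 rows; each row is the pose to reach, as a shift and turn from the pose commanded when the call began, along the tool's axes at that moment; what a row does not reach only later rows make up. A row lasts 1/8 s, in which the tool goes at most 62.5 mm and 10.7 degrees, less where a joint would pass 70% of its speed; a pose out of reach is approached as far as the arm can. A call with a gripper value outside its range is refused whole. The fingers move at their own pace and stop on an object; the grip force is fixed at half the most. Time passes only in rows, so rows that repeat a pose let the fingers close. It gives the time, the measured TCP pose, the force and the opening at its end, in the units of the state.
- ctrl.state(): the state, without advancing time (a new reading comes with each control period).
- ctrl.grab_frame(name): name is "scene" or "top" or "wrist"; returns a dict with "pixels" (480x640x3 uint8, red, green, blue), "depth" (480x640 float32, m along the optical axis (not along the pixel's ray), 0 where there is no reading), "fx", "fy", "cx", "cy" (pixels), "R" (3x3) and "t" (3): a world point X has camera coordinates R X + t. Camera axes: x right, y down, z forward; pixel columns grow to the right and rows downward; lengths in m; the calibration is good to about 2 mm. A picture is of the moment at which its call begins.
- ctrl.close_job(): hands the job in, once; it reports no verdict.
Trained networks look in the newest picture that a camera, given by its name, has taken for a name from the list of things; names that differ only in an ending like _2 or _b are one class to them, and where a whole thing is asked for, a point or a joint stands for the part that bears it (a point fixed in the world has none). Each returns a list of dicts, best first, with "conf" (0 to 1); they miss things now and then, are a little off and sometimes report something else, mostly with a low value. They report only what shows in the picture. A call takes as long as a camera call. They do not tell look-alikes from the thing itself.
- ctrl.boxes_of(camera, query): "point" ([x, y, z] in m, in world coordinates, good to about 4 mm: the middle of the surface that is visible of it).
The state is a dict: "clock": time; "joints": joint angles; "qvel": joint speeds; "effort": joint torques, N m; "eef_pos": TCP position; "orientation": TCP orientation; "ft_force": force on the tool from outside, world axes, zero at the start; "moment": the same for the moment, N m; "gripper_width": opening from 0.0 (shut) to 1.0 (fully open).
Only numpy, scipy, OpenCV 4.12 (cv2) and the standard library are available. Lean on these libraries where they do the work, as an engineer would, in place of code of your own. Each camera call takes 0.05 s, during which the arm holds its last target. There are 200 camera calls.

## Working session

There is one attempt and no reset: what is moved stays moved. The work goes in short steps, Python scripts to look and compute and a shell command to move; the robot and the scene stay as the last step left them, time stands still between calls to the robot, and variables do not carry over. Pictures are saved under pics/ and viewed, on a budget of 10 in all, crops included, one or two more only if the job needs it, and the job is handed in when it is done.

```bash
mkdir -p pics
cat > h.py <<'E'
import numpy as np,cv2
from cell import ctrl
def grab(n,save=None):
    f=ctrl.grab_frame(n)
    if save: cv2.imwrite('pics/'+save,f['pixels'][:,:,::-1])
    return f
def pts(f):
    d=f['depth'];v,u=np.mgrid[:480,:640]
    c=np.stack([(u-f['cx'])/f['fx']*d,(v-f['cy'])/f['fy']*d,d],-1)
    P=(c-f['t'])@f['R']; P[d==0]=np.nan
    return P
def proj(f,X):
    c=f['R']@np.array(X)+f['t'];return (c[0]/c[2]*f['fx']+f['cx']).round(),(c[1]/c[2]*f['fy']+f['cy']).round()
E
python3 - <<'E'
from h import *
np.set_printoptions(precision=4,suppress=True)
s=ctrl.state();print(s)
for cam in ['scene','top']:
    f=grab(cam,cam+'0.png');np.savez(''+cam+'0.npz',**f)
    print(cam,f['fx'],-f['R'].T@f['t'])
    for q in ['rack','stop','stop_handle','stand','thick_roll','cream_roll','grey_roll','tack_tin','glue_tube','brush_2','sanding_block']:
        for b in ctrl.boxes_of(cam,q)[:3]: print(q,np.round(b['conf'],2),np.round(b['point'],3),proj(f,b['point']))
E
```

```text
{'clock': 0.0, 'joints': array([-1.2779,  0.2648,  1.6054, -0.    ,  1.2737, -0.0369]), 'qvel': array([-0.0008,  0.0005,  0.0003, -0.0015, -0.0014,  0.0004]), 'effort': array([  0.0019, -50.2105, -35.6876,   0.073 ,   0.0295,  -0.0002]), 'eef_pos': array([ 0.2184, -0.6379,  0.2374]), 'orientation': array([ 0.9864,  0.1641, -0.0001, -0.0011]), 'ft_force': array([-0.5029, -0.164 , -0.7457]), 'moment': array([-0.0283,  0.0054, -0.0289]), 'gripper_width': 0.9977659115823561}
scene 595.047803521705 [-0.0953  0.9238  0.9842]
rack 0.94 [ 0.492 -0.156  0.036] (np.float64(327.0), np.float64(274.0))
stop 0.87 [ 0.477 -0.167  0.067] (np.float64(335.0), np.float64(264.0))
stop 0.46 [ 0.485 -0.331  0.139] (np.float64(362.0), np.float64(210.0))
stop_handle 0.92 [ 0.475 -0.169  0.068] (np.float64(336.0), np.float64(263.0))
stand 0.76 [ 0.489 -0.347  0.018] (np.float64(361.0), np.float64(244.0))
thick_roll 0.67 [ 0.42  -0.34   0.118] (np.float64(385.0), np.float64(222.0))
cream_roll 0.68 [ 0.484 -0.332  0.138] (np.float64(362.0), np.float64(211.0))
cream_roll 0.22 [0.646 0.049 0.007] (np.float64(233
[... 1033 characters left out ...]
.float64(253.0))
grey_roll 0.95 [ 0.413 -0.539  0.016] (np.float64(455.0), np.float64(288.0))
grey_roll 0.89 [ 0.575 -0.168  0.095] (np.float64(317.0), np.float64(226.0))
grey_roll 0.6 [0.393 0.015 0.016] (np.float64(251.0), np.float64(299.0))
tack_tin 0.97 [ 0.685 -0.306 -0.002] (np.float64(365.0), np.float64(195.0))
tack_tin 0.22 [ 0.493 -0.372  0.138] (np.float64(399.0), np.float64(252.0))
glue_tube 0.83 [0.393 0.018 0.015] (np.float64(250.0), np.float64(299.0))
brush_2 0.85 [0.647 0.043 0.008] (np.float64(242.0), np.float64(209.0))
sanding_block 0.63 [0.378 0.178 0.021] (np.float64(191.0), np.float64(305.0))
sanding_block 0.44 [ 0.504 -0.179  0.029] (np.float64(322.0), np.float64(256.0))
```

Run:
```python
import cv2,numpy as np
a=cv2.imread('pics/scene0.png')[150:400,200:450];b=cv2.imread('pics/top0.png')[150:350,220:490]
cv2.imwrite('pics/a.png',cv2.resize(a,None,fx=2.4,fy=2.4,interpolation=cv2.INTER_CUBIC))
cv2.imwrite('pics/b.png',cv2.resize(b,None,fx=2.9,fy=2.9,interpolation=cv2.INTER_CUBIC))
```

```text
(no output)
```

View pics/a.png

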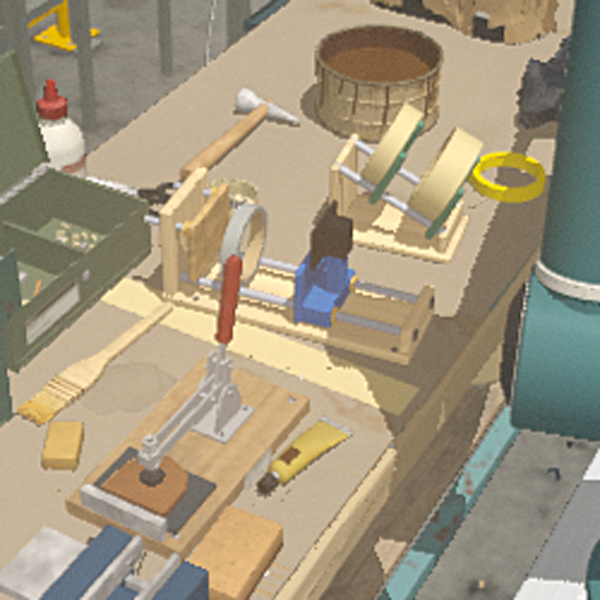

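View pics/b.png

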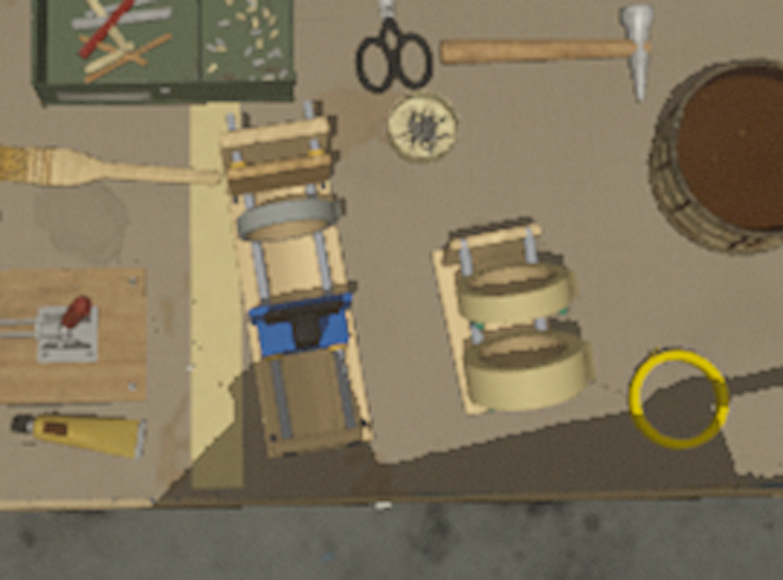

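The yellow ring (scene px 411,224) lies flat on the bench and is the look-alike. The real grey roll stands in the rack at 304,247. The two cream rolls are on the stand, thick at 385,222 and thin at 362,211. Next I'll take a wrist view from above for a closer look.

```bash
python3 -m crank '[88,13.5,-11,-6.5,2.2, 88,13.5,-11,-6.5,2.2, 88,13.5,-11,-6.5,2.2, 88,13.5,-11,-6.5,2.2, 88,13.5,-11,-6.5,2.2, 88,13.5,-11,-6.5,2.2, 88,13.5,-11,-6.5,2.2, 88,13.5,-11,-6.5,2.2, 88,13.5,-11,-6.5,2.2]'
python3 - <<'E'
from h import *
np.set_printoptions(precision=4,suppress=True)
s=ctrl.state();print(s['eef_pos'],s['orientation'],s['joints'])
f=grab('wrist','w1.png');np.savez('w1.npz',**f)
print(f['fx'],-f['R'].T@f['t']);print(f['R'])
f2=dict(np.load('scene0.npz'));P=pts(f2);I=f2['pixels'].astype(int)
m=(I[...,0]>130)&(I[...,1]<70)&(I[...,2]<70)&(P[...,2]>.03)&(P[...,0]>.2)&(P[...,0]<.8)
print('red',m.sum(),np.nanmin(P[m],0),np.nanmax(P[m],0))
for q in ['stop_handle','thick_roll','cream_roll','grey_roll','stand','rack']:
    for b in ctrl.boxes_of('wrist',q)[:2]: print(q,np.round(b['conf'],2),np.round(b['point'],3),proj(f,b['point']))
E
```

```text
clock: 2.33
eef_pos: [0.45, -0.2679, 0.4026]
orientation: [0.998, 0.071, 0.001, 0.001]
ft_force: [0.2, 0.1, -0.9]
gripper_width: 0.999
[ 0.45   -0.2679  0.4026] [0.9975 0.0706 0.0011 0.0008] [-0.5846 -0.0854  1.6874  0.0001  1.537   0.8449]
393.95421282401884 [ 0.5183 -0.2595  0.5484]
[[ 0.1413 -0.99    0.0016]
 [-0.9543 -0.1358  0.266 ]
 [-0.2632 -0.0391 -0.964 ]]
red 7 [0.475  0.0023 0.1184] [0.4771 0.0244 0.19  ]
stop_handle 0.56 [ 0.487 -0.193  0.083] (np.float64(257.0), np.float64(146.0))
thick_roll 0.59 [ 0.434 -0.371  0.124] (np.float64(407.0), np.float64(220.0))
thick_roll 0.57 [ 0.502 -0.366  0.138] (np.float64(418.0), np.float64(158.0))
cream_roll 0.83 [ 0.501 -0.366  0.14 ] (np.float64(419.0), np.float64(159.0))
cream_roll 0.43 [ 0.573 -0.17   0.101] (np.float64(241.0), np.float64(61.0))
grey_roll 0.82 [ 0.577 -0.171  0.101] (np.float64(242.0), np.float64(57.0))
grey_roll 0.64 [ 0.418 -0.534  0.018] (np.float64(503.0), np.float64(230.0))
stand 0.84 [ 0.535 -0.356  0.01 ] (np.float64(392.0), np.float64(124.0))
rack 0.82 [ 0.514 -0.184  0.028] (np.float64(258.0), np.float64(122.0))
```

View pics/w1.png

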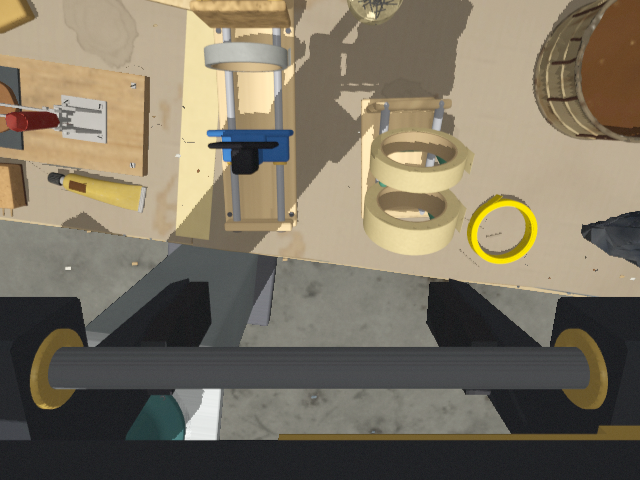

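```bash
cat > fit.py <<'E'
from h import *
from scipy.optimize import least_squares
def sdf(p,c,a,R,t,r0=.028):
    d=p-c;h=d@a;r=np.linalg.norm(d-np.outer(h,a),axis=1)
    qx=np.abs(r-(R+r0)/2)-(R-r0)/2;qy=np.abs(h)-t/2
    return np.hypot(np.maximum(qx,0),np.maximum(qy,0))+np.minimum(np.maximum(qx,qy),0)
def ax(yaw,tilt): return np.array([np.cos(yaw)*np.cos(tilt),np.sin(yaw)*np.cos(tilt),np.sin(tilt)])
def fit(P,c0,yaw0,tilt,R,t,free_tilt=False,zmin=.05):
    p=P[np.linalg.norm(P-c0,axis=1)<R+.02];p=p[p[:,2]>zmin]
    x=np.r_[c0,yaw0,tilt];n=5 if free_tilt else 4
    for g in (.02,.008,.004):
        q=p[np.abs(sdf(p,x[:3],ax(x[3],x[4]),R,t))<g]
        f=lambda y:sdf(q,y[:3],ax(y[3],y[4] if n==5 else tilt),R,t)
        s=least_squares(f,x[:n],loss='soft_l1',f_scale=.002);x=np.r_[s.x,tilt][:5]
    return x,len(q),np.abs(f(s.x)).mean()
def cloud(fs):
    return np.concatenate([(lambda P:P[np.isfinite(P).all(-1)])(pts(f)) for f in fs])
E
python3 - <<'E'
from fit import *
np.set_printoptions(precision=4,suppress=True)
F={n:dict(np.load(n+'.npz')) for n in ['w1','top0','scene0']}
for names in (['w1'],['top0'],['scene0'],['w1','top0','scene0']):
    P=cloud([F[n] for n in names]);print(names)
    for nm,c0,tl,R,t in [('thick',[.45,-.36,.09],25,.054,.036),('cream',[.52,-.36,.11],25,.05,.024),('grey',[.577,-.17,.069],0,.046,.018)]:
        x,n,e=fit(P,np.array(c0),.15,np.radians(tl),R,t,True)
        print(nm,x[:3],np.degrees(x[3:]),n,e)
f=F['w1'];P=pts(f);I=f['pixels'].astype(int)
b=(I[...,2]>I[...,0]+60)&(P[...,0]>.4)&(P[...,0]<.6)&(abs(P[...,1]+.18)<.08)
q=P[b&(P[...,2]>.078)];print('blue',q.shape,q.min(0),q.max(0),q.mean(0))
k=(I.sum(-1)<130)&(abs(P[...,0]-.48)<.06)&(abs(P[...,1]+.18)<.06)&(P[...,2]>.12)&(P[...,2]<.14)
q=P[k];print('black',q.shape,q.mean(0))
np.save('blk.npy',q)
# shield/handle in rack frame
for yaw in (.12,.14,.16):
    u=np.array([np.cos(yaw),np.sin(yaw)]);v=np.array([-u[1],u[0]])
    a=q[:,:2]@u;print(yaw,np.histogram(a,np.arange(a.min(),a.max()+.004,.004)), )
    for lo in np.arange(a.min(),a.max(),.006):
        w=(a>=lo)&(a<lo+.006)
        if w.sum(): print(round(lo,4),w.sum(),(q[w][:,:2]@v).min(),(q[w][:,:2]@v).max())
E
```

```text
['w1']
thick [ 0.4368 -0.38    0.0921] [ 9.9374 25.6632] 3825 0.0005670800030946657
cream [ 0.5115 -0.3673  0.1236] [ 7.8655 42.1495] 3702 0.0015520549634801387
grey [ 0.5812 -0.1691  0.0686] [7.8127 1.8503] 1766 0.0005777178075608344
['top0']
thick [ 0.4442 -0.3773  0.0959] [27.8845 32.9641] 579 0.0017413931201596827
cream [ 0.5108 -0.3684  0.122 ] [11.5406 42.534 ] 542 0.0017034952512350915
grey [ 0.5796 -0.1709  0.068 ] [8.3111 1.7519] 265 0.0012659045759710612
['scene0']
thick [ 0.4486 -0.3724  0.0993] [37.4774 33.7802] 479 0.0017616641397639398
cream [ 0.5113 -0.362   0.121 ] [31.2024 38.174 ] 330 0.001869055198737416
grey [ 0.5773 -0.1669  0.068 ] [ 8.6881 -1.6032] 236 0.0014526074306089342
['w1', 'top0', 'scene0']
thick [ 0.4365 -0.38    0.0919] [ 9.8669 25.2059] 4959 0.000801677076101559
cream [ 0.5114 -0.3669  0.1234] [11.1581 42.1668] 4464 0.0015904731629219889
grey [ 0.5807 -0.1693  0.0685] [7.6695 2.055 ] 2247 0.0007907286323342744
blue (738, 3) [ 0.4798 -0.228   0.0796] [ 0.5099 -0.1354  0.1274] [ 0.4987 -0.1824  0.0854]
black (855, 3) [ 0.4793 -0.1879  0.1292]
0.12 (arr
[... 684 characters left out ...]
3 -0.23849183463341775
0.4414 131 -0.2610376090590541 -0.23941251389301027
0.4474 92 -0.2611227807720416 -0.23846101086420388
0.4534 200 -0.2839705880437958 -0.21712709351887147
0.4594 169 -0.2835161745923157 -0.2170933914037925
0.16 (array([ 81,  92,  87,  86,  78,  63, 128, 224,  16]), array([0.4243, 0.4283, 0.4323, 0.4363, 0.4403, 0.4443, 0.4483, 0.4523,
       0.4563, 0.4603]))
0.4243 127 -0.26992659792415735 -0.24739113095876084
0.4303 133 -0.2698994743385713 -0.24717755683104328
0.4363 125 -0.26990625309143373 -0.24826793695373656
0.4423 102 -0.27007337770503526 -0.24741820010693094
0.4483 217 -0.29307730387713915 -0.22625476071500178
0.4543 151 -0.29227921585211697 -0.2262408406937367
```

Run:
```python
from fit import *
np.set_printoptions(precision=4,suppress=True)
F={n:dict(np.load(n+'.npz')) for n in ['w1','top0','scene0']}
P=cloud([F['w1']])
x,n,e=fit(P,np.array([.501,-.369,.115]),.17,np.radians(25),.05,.024);print('cream',x,n,e)
x,n,e=fit(P,np.array([.4368,-.38,.092]),.17,np.radians(25),.054,.036);print('thick',x,n,e)
yaw=.14;u=np.array([np.cos(yaw),np.sin(yaw)]);v=np.array([-u[1],u[0]])
for n in F:
    P=cloud([F[n]]);a=P[:,:2]@u;b=P[:,:2]@v+.2495;z=P[:,2]
    m=(abs(b)<.045)&(z>.098)&(z<.12)&(a>.565)&(a<.70);print(n,'board',m.sum(),np.percentile(a[m],[1,5,50,95,99]) if m.sum() else '')
    m=(abs(b)<.045)&(z>.012)&(z<.06)&(a>.2)&(a<.4);print(n,'rear',m.sum(),np.percentile(a[m],[1,5]) if m.sum() else '')
    m=(abs(b)<.025)&(a>.49)&(a<.54);print('floor',np.median(z[m]))
    m=(abs(abs(b)-.03)<.003)&(a>.49)&(a<.54);print('rodz',np.percentile(z[m],[10,50,90,99]))
    for zz in ((.022,.04),): 
        m=(z>.030)&(z<.036)&(a>.49)&(a<.54)&(abs(b)<.06);print('rod b',np.median(b[m&(b>0)]),np.median(b[m&(b<0)]))
        m=(z>.030)&(z<.036)&(a>.35)&(a<.41)&(abs(b)<.06);print('rod b near',np.median(b[m&(b>0)]),np.median(b[m&(b<0)]))
```

```text
cream [ 0.5018 -0.369   0.1177  0.1702  0.4363] 3914 0.0006808993810478329
thick [ 0.4365 -0.3803  0.0921  0.1716  0.4363] 4051 0.0005622168501319348
w1 board 1261 [0.5884 0.5886 0.5917 0.5975 0.5978]
w1 rear 2021 [0.344  0.3457]
floor 0.011713289450695774
rodz [0.0129 0.0321 0.0334 0.0344]
rod b 0.03014416959577887 -0.029604793660790718
rod b near 0.029603175489128858 -0.029708647769089297
top0 board 339 [0.5857 0.5871 0.6004 0.6393 0.6468]
top0 rear 451 [0.3396 0.3417]
floor 0.010885582433212715
rodz [0.0272 0.0306 0.0349 0.037 ]
rod b 0.029338437481070262 -0.030703136330768627
rod b near 0.028282150382310023 -0.03109807314832841
scene0 board 268 [0.5856 0.5867 0.6089 0.6441 0.6498]
scene0 rear 364 [0.3391 0.3407]
floor 0.011213625433831137
rodz [0.0081 0.0119 0.0305 0.0338]
rod b 0.034181401225879704 -0.023916567686918938
rod b near 0.03586979166171894 -0.023172478809466324
```

```bash
python3 -m crank '[60,1.3,-3.15,2,0, 60,1.3,-3.15,4,0, 60,1.3,-3.15,6.5,0, 60,1.3,-3.15,9,0, 60,1.3,-3.15,11,0, 60,1.3,-3.15,12.2,0, 60,1.3,-3.15,12.2,0, 60,1.3,-3.15,12.2,0]'
python3 - <<'E'
from h import *
f=grab('wrist','w2.png')
E
```

```text
clock: 3.68
eef_pos: [0.4712, -0.1876, 0.0976]
orientation: [0.998, 0.068, 0.001, 0.0]
ft_force: [0.5, 0.7, 0.4]
gripper_width: 0.682
```

View pics/w2.png

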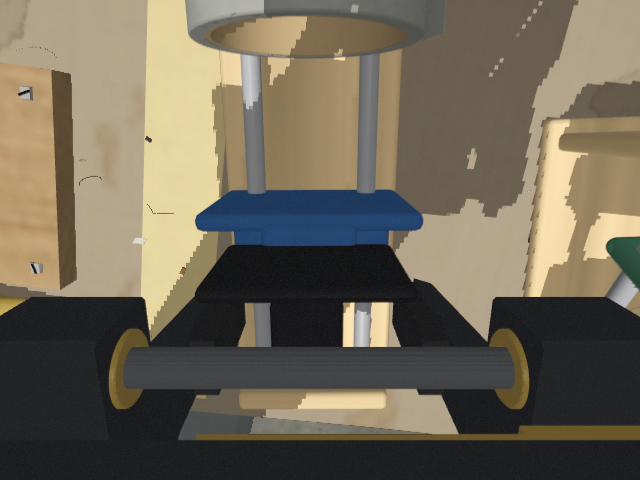

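The fingers straddle the handle behind the shield (px 310,270), centred on it. I'll close them and draw the stop back.

```bash
python3 -m crank '[15,0,0,0,0, 15,0,0,0,0, 15,0,0,0,0, 15,-0.5,0,0,0, 15,-1.1,0,0,0, 15,-1.7,0,0,0, 15,-2.3,0,0,0, 15,-2.7,0,0,0, 15,-2.8,0,0,0, 15,-2.8,0,0,0]'
```

```text
clock: 4.97
eef_pos: [0.4018, -0.1934, 0.0968]
orientation: [0.998, 0.068, 0.001, -0.003]
ft_force: [4.2, 13.3, 5.1]
gripper_width: 0.273
```

```bash
python3 -m crank '[45,0,0,0,0, 50,0,0,0,0, 50,0,0,-1.5,0, 50,0,0,-3.5,0, 60,0,0,-6,-2, 60,0.7,1.9,-6,-4, 60,1.4,3.8,-6,-6, 60,2,5.7,-6,-8, 60,2.7,7.5,-6,-10, 60,2.7,7.5,-6,-12]'
python3 -m crank '[60,0,0,0,-2, 60,0,0,0,-4, 60,0,0,0,-6.4, 60,0,0,0,-6.4, 60,0,0,0,-6.4]'
python3 - <<'E'
from fit import *
np.set_printoptions(precision=4,suppress=True)
s=ctrl.state();o=s['orientation'];y=2*np.arctan2(o[1],o[0]);print(s['eef_pos'],np.degrees(y),s['ft_force'],s['gripper_width'])
f=grab('top');P=pts(f);I=f['pixels'].astype(int)
for cam in ('wrist','scene'):
    f=grab(cam,cam+'3.png');P=cloud([f])
    for nm,c0,R,t in (('cream',[.5018,-.369,.1177],.05,.024),('thick',[.4365,-.38,.092],.054,.036)):
        try: print(cam,nm,fit(P,np.array(c0),.17,np.radians(25),R,t))
        except Exception as e: print(cam,nm,e)
    print(proj(f,s['eef_pos']))
E
```

```text
clock: 6.22
eef_pos: [0.494, -0.3759, 0.2449]
orientation: [0.829, 0.56, -0.001, -0.0]
ft_force: [-0.8, 1.6, -0.7]
gripper_width: 0.679
clock: 6.85
eef_pos: [0.4933, -0.3729, 0.246]
orientation: [0.645, 0.765, -0.0, -0.0]
ft_force: [1.3, -0.1, -0.1]
gripper_width: 0.679
[ 0.4933 -0.3729  0.246 ] 99.72743437544145 [ 1.3412 -0.1253 -0.1166] 0.6789749612420511
wrist cream (array([ 0.502 , -0.369 ,  0.1176,  0.1704,  0.4363]), 8293, np.float64(0.0006013236927354691))
wrist thick (array([ 0.4368, -0.3802,  0.092 ,  0.1709,  0.4363]), 10058, np.float64(0.0004597633971761084))
(np.float64(317.0), np.float64(299.0))
scene cream (array([ 0.4973, -0.3666,  0.1154,  0.1692,  0.4363]), 381, np.float64(0.0018331889072244398))
scene thick (array([ 0.4333, -0.3785,  0.0911,  0.1988,  0.4363]), 542, np.float64(0.0016269971295406209))
(np.float64(368.0), np.float64(168.0))
```

View pics/wrist3.png

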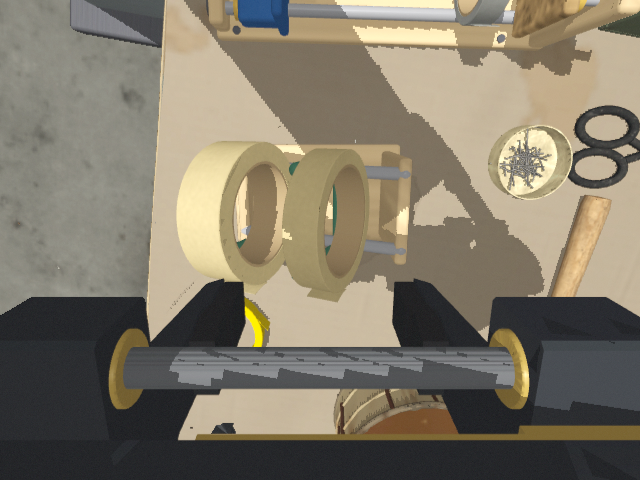

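The wrist view confirms both rolls: thick at px 235,210, cream at 330,220. The fits agree to within 1 mm. Now I'll descend on the cream roll and grip it.

```bash
python3 -m crank '[60,0.1,0,1.5,0, 60,0.1,0,2.8,0, 60,0.1,0,3.8,0, 60,0.1,0,4.4,0, 60,0.1,0,4.4,0, 45,0.1,0,4.4,0, 35,0.1,0,4.4,0, 28,0.1,0,4.4,0, 15,0.1,0,4.4,0, 15,0.1,0,4.4,0]'
python3 -m crank '[15,0,0,0,0, 15,0,0,0,0]'
```

```text
clock: 8.25
eef_pos: [0.4932, -0.3706, 0.1369]
orientation: [0.643, 0.765, -0.0, 0.0]
ft_force: [-0.8, -0.3, 2.7]
gripper_width: 0.248
clock: 8.5
eef_pos: [0.4932, -0.3706, 0.1368]
orientation: [0.643, 0.765, -0.0, 0.0]
ft_force: [-2.5, -0.9, 4.7]
gripper_width: 0.249
```

```bash
python3 -m crank '[15,0,0.05,-0.4,0, 15,0,0.1,-1,0, 15,0,0.2,-2,0, 15,0,0.2,-3,0, 15,0,0.2,-4.4,0, 15,0,0.2,-5.6,0, 15,0,0.2,-5.6,0, 15,0,0.2,-5.6,0]'
python3 - <<'E'
from fit import *
np.set_printoptions(precision=4,suppress=True)
s=ctrl.state();print(s['eef_pos'])
f=grab('wrist','w4.png');P=cloud([f])
print(fit(P,s['eef_pos']-[0,0,.03],.17,0,.05,.024,True,zmin=.17))
print(fit(P,np.array([.4365,-.38,.092]),.17,np.radians(25),.054,.036))
f=grab('scene');P=cloud([f])
print(fit(P,s['eef_pos']-[0,0,.03],.17,0,.05,.024,True,zmin=.17))
E
```

```text
clock: 9.5
eef_pos: [0.4977, -0.369, 0.2753]
orientation: [0.643, 0.766, 0.0, -0.001]
ft_force: [0.7, 0.0, -1.5]
gripper_width: 0.247
[ 0.4977 -0.369   0.2753]
(array([ 0.5026, -0.3537,  0.276 ,  0.1468,  0.2896]), 13253, np.float64(0.0013588187934517903))
(array([ 0.4367, -0.3803,  0.092 ,  0.1708,  0.4363]), 9128, np.float64(0.0005138377905702362))
(array([ 0.4987, -0.3647,  0.2553, -0.1091,  0.1739]), 386, np.float64(0.001687151481514349))
```

View pics/w4.png

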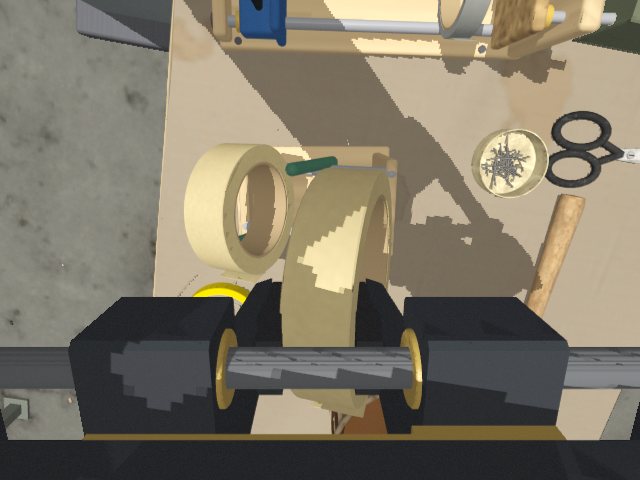

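```bash
cat >> fit.py <<'E'
def ccloud(f,lo=(1.12,1.6)):
    P=pts(f);I=f['pixels'].astype(float)+1
    m=(I[...,0]/I[...,2]>1.2)&(I[...,0]/I[...,2]<2.2)&(I[...,0]>=I[...,1]*.98)&(I[...,0]>60)&np.isfinite(P).all(-1)
    return P[m]
E
python3 - <<'E'
from fit import *
np.set_printoptions(precision=4,suppress=True)
s=ctrl.state();e=s['eef_pos']
for cam in ('wrist','scene'):
    P=ccloud(grab(cam))
    for t0 in (0,.2): print(cam,fit(P,e+[0,0,-.03],.17,t0,.05,.024,True,zmin=.17), e)
E
```

```text
wrist (array([ 0.5022, -0.3546,  0.2756,  0.1479,  0.2876]), 12709, np.float64(0.0013077276363403336)) [ 0.4972 -0.3687  0.274 ]
wrist (array([ 0.5022, -0.3543,  0.2755,  0.148 ,  0.2865]), 12705, np.float64(0.0013096225534631487)) [ 0.4972 -0.3687  0.274 ]
scene (array([ 0.4985, -0.3645,  0.2549, -0.0919,  0.1355]), 377, np.float64(0.0016649673726961656)) [ 0.4972 -0.3687  0.274 ]
scene (array([ 0.4986, -0.3644,  0.2547, -0.1051,  0.1632]), 378, np.float64(0.001680293928668589)) [ 0.4972 -0.3687  0.274 ]
```

Run:
```python
from fit import *
np.set_printoptions(precision=4,suppress=True)
s=ctrl.state();e=s['eef_pos']
f=grab('wrist');np.savez('w5.npz',**f)
P=ccloud(f)
P=P[(P[:,2]>.18)&(np.linalg.norm(P[:,:2]-e[:2],axis=1)<.075)]
print(len(P),P.min(0),P.max(0))
for lo in np.arange(.18,.33,.01):
    q=P[(P[:,2]>lo)&(P[:,2]<lo+.01)]
    if len(q)>5:print(round(lo,2),len(q),np.percentile(q[:,0],[1,50,99]),np.percentile(q[:,1],[1,50,99]))
P=P[P[:,2]<e[2]+.04]
for t0 in (-.2,0,.2,.4):
  for dz in (-.01,-.025): print(t0,dz,fit(P,e+[0,0.005,dz],.17,t0,.05,.024,True,zmin=.18))
```

```text
18008 [ 0.4546 -0.4226  0.2138] [ 0.5384 -0.3153  0.3721]
0.21 79 [0.531  0.5354 0.5382] [-0.382  -0.362  -0.3409]
0.22 1588 [0.5198 0.5267 0.5352] [-0.3769 -0.3604 -0.3342]
0.23 327 [0.5185 0.5233 0.5273] [-0.3433 -0.3369 -0.3225]
0.24 149 [0.5177 0.5201 0.5224] [-0.333  -0.3275 -0.3174]
0.25 188 [0.4908 0.515  0.5185] [-0.328  -0.3186 -0.3154]
0.26 627 [0.4882 0.5038 0.5277] [-0.4222 -0.3191 -0.3155]
0.27 1444 [0.4852 0.5027 0.5264] [-0.4216 -0.3232 -0.3173]
0.28 2043 [0.4835 0.4962 0.5212] [-0.4061 -0.3283 -0.3212]
0.29 4424 [0.4829 0.4956 0.5168] [-0.4021 -0.3406 -0.3282]
0.3 6158 [0.4843 0.4978 0.5117] [-0.392  -0.3583 -0.3401]
0.31 44 [0.4769 0.4863 0.5196] [-0.3837 -0.381  -0.356 ]
0.32 21 [0.4755 0.4819 0.5188] [-0.3844 -0.3829 -0.3556]
0.33 8 [0.4818 0.4819 0.518 ] [-0.3843 -0.3832 -0.3764]
-0.2 -0.01 (array([ 0.5096, -0.3665,  0.2573,  0.1554,  0.2802]), 15949, np.float64(0.0005188393547903196))
-0.2 -0.025 (array([ 0.5092, -0.3665,  0.2572,  0.1505,  0.2714]), 16003, np.float64(0.000565550473742398))
0 -0.01 (array([ 0.5092, -0.3665,  0.2572,  0.1505,  0.2714]), 16003, np.float64(0.0005655504737534506))
0 -0.025 (array([ 0.5092, -0.3665,  0.2572,  0.1505,  0.2714]), 16003, np.float64(0.0005655504737591392))
0.2 -0.01 (array([ 0.5094, -0.3665,  0.2573,  0.1532,  0.2755]), 16040, np.float64(0.0005557113032287804))
0.2 -0.025 (array([ 0.5094, -0.3665,  0.2573,  0.1532,  0.2755]), 16040, np.float64(0.0005557113032079778))
0.4 -0.01 (array([ 0.5094, -0.3665,  0.2573,  0.1532,  0.2755]), 16040, np.float64(0.0005557113032010777))
0.4 -0.025 (array([ 0.5094, -0.3665,  0.2573,  0.1532,  0.2755]), 16040, np.float64(0.0005557113032276578))
```

The cream roll is held but still leans about 16°. I'll lower it until it just touches the rods, loosen slightly, and push it upright with the near finger.

```bash
python3 -m crank '[15,1.5,0.4,0,0.4, 15,3.5,0.8,0,0.4, 15,5.5,1.2,0,0.4, 15,7.0,1.5,0.6,0.4, 15,7.3,1.55,2,0.4, 15,7.3,1.55,4,0.4, 15,7.3,1.55,5.6,0.4, 15,7.3,1.55,6.3,0.4, 15,7.3,1.55,6.5,0.4, 15,7.3,1.55,6.5,0.4]'
python3 - <<'E'
from fit import *
np.set_printoptions(precision=4,suppress=True)
s=ctrl.state();e=s['eef_pos'];o=s['orientation'];print(e,np.degrees(2*np.arctan2(o[1],o[0])),s['ft_force'])
u=np.array([np.cos(.14),np.sin(.14)]);v=np.array([-u[1],u[0]])
f=grab('wrist','w6.png');P=ccloud(f);P=P[P[:,2]<e[2]+.04]
x,n,r=fit(P,e+[.012,0,-.017],.14,.27,.05,.024,True,zmin=.06);print(x,n,r,'cu,cv',x[:2]@u,x[:2]@v,'tcp',e[:2]@u,e[:2]@v)
E
```

```text
clock: 11.0
eef_pos: [0.5057, -0.1834, 0.1148]
orientation: [0.657, 0.754, 0.0, 0.001]
ft_force: [0.4, 0.5, -0.1]
gripper_width: 0.244
[ 0.5057 -0.1834  0.1148] 97.88515202245154 [ 0.4181  0.5193 -0.0606]
[ 0.5178 -0.1815  0.0979  0.1163  0.2736] 15953 0.0005680186566453967 cu,cv 0.4873712789757848 -0.2520189476161745 tcp 0.4751655917101734 -0.25219118354836967
```

```bash
python3 -m crank '[15,0.1,0,0.3,0, 15,0.1,0,0.55,0, 15,0.1,0,0.68,0, 15,0.1,0,0.72,0, 15,0.1,0,0.76,0, 15,0.1,0,0.76,0]'; python3 -m crank '[15,0,0,0.05,0, 15,0,0,0.1,0, 15,0,0,0.1,0]'
```

```text
clock: 11.8
eef_pos: [0.5045, -0.1805, 0.0947]
orientation: [0.657, 0.754, 0.0, 0.0]
ft_force: [0.1, -0.4, -0.2]
gripper_width: 0.25
clock: 12.18
eef_pos: [0.5044, -0.1805, 0.0921]
orientation: [0.657, 0.754, -0.0, -0.0]
ft_force: [-0.4, 0.6, -1.6]
gripper_width: 0.249
```

```bash
python3 -m crank '[15,0,0,0.05,0, 15,0,0,0.05,0, 15,0,0,0.05,0]'; python3 -m crank '[15,0,0,0.05,0, 15,0,0,0.05,0, 15,0,0,0.05,0]';  python3 -m crank '[15,0,0,0.04,0, 15,0,0,0.04,0, 15,0,0,0.04,0]'
```

```text
clock: 12.55
eef_pos: [0.5046, -0.1806, 0.0911]
orientation: [0.657, 0.754, 0.0, 0.0]
ft_force: [-0.8, 1.0, 1.2]
gripper_width: 0.247
clock: 12.92
eef_pos: [0.505, -0.1808, 0.0908]
orientation: [0.657, 0.754, 0.0, 0.001]
ft_force: [-2.2, 0.3, 5.9]
gripper_width: 0.249
clock: 13.3
eef_pos: [0.5053, -0.1809, 0.0906]
orientation: [0.657, 0.754, 0.0, 0.001]
ft_force: [-2.5, 0.9, 10.7]
gripper_width: 0.245
```

```bash
python3 -m crank '[15,0,0,-0.07,0, 15,0,0,-0.07,0, 26,0,0,-0.07,0, 29,0,0.1,-0.07,0, 32,0,0.25,-0.07,0, 32,0,0.45,-0.07,0, 32,0,0.65,-0.07,0, 32,0,0.65,-0.07,0]'
cat > chk.py <<'E'
from fit import *
import sys
np.set_printoptions(precision=4,suppress=True)
U=np.array([np.cos(.14),np.sin(.14)]);V=np.array([-U[1],U[0]])
def show(cam,nm,c0,t0,R,t,zmin=.05,save=None,tilt=True,dz=.04):
    s=ctrl.state();e=s['eef_pos'];f=grab(cam,save);P=ccloud(f) if nm!='grey' else cloud([f]);P=P[P[:,2]<e[2]+dz]
    x,n,r=fit(P,np.array(c0),.14,t0,R,t,tilt,zmin=zmin)
    print(cam,nm,'u %.4f v %.4f z %.4f'%(x[:2]@U,x[:2]@V+.2495,x[2]),'yaw,tilt deg',np.degrees(x[3:]),n,round(r,5),'tcp u %.4f v %.4f'%(e[:2]@U,e[:2]@V+.2495),e[2],'F',s['ft_force'],s['gripper_width'])
E
python3 -c "
from chk import *
e=ctrl.state()['eef_pos']
show('wrist','cream',e+[.005,0,-.017],.1,.05,.024)"
```

```text
clock: 14.3
eef_pos: [0.5212, -0.1783, 0.0905]
orientation: [0.657, 0.754, 0.0, 0.0]
ft_force: [0.3, -0.2, 0.1]
gripper_width: 0.364
wrist cream u 0.4985 v 0.0004 z 0.0740 yaw,tilt deg [7.208 3.441] 14041 0.0004 tcp u 0.4912 v 0.0003 0.0905065834088214 F [ 0.254  -0.2285  0.1307] 0.3639260888219354
```

```bash
python3 -m crank '[32,0,0.15,0,0, 32,0,0.3,0,0, 32,0,0.38,0,0, 32,0,0.38,0,0]'
python3 -c "
from chk import *
e=ctrl.state()['eef_pos']
show('wrist','cream',e+[.0,0,-.017],.05,.05,.024)"
```

```text
clock: 14.85
eef_pos: [0.5301, -0.1769, 0.0905]
orientation: [0.657, 0.754, 0.0, 0.0]
ft_force: [-0.5, -0.6, -0.4]
gripper_width: 0.362
wrist cream u 0.5007 v 0.0005 z 0.0737 yaw,tilt deg [7.1658 0.4027] 13982 0.0004 tcp u 0.5003 v 0.0003 0.09047450963500664 F [-0.5376 -0.5522 -0.3837] 0.3617261774423268
```

The cream roll stands upright at the right height. Next I'll turn to the stop handle, push cream and grey up to the board, then draw back again to make room.

```bash
python3 -m crank '[32,0,0,-0.4,0, 32,0,0,-1,0, 32,0,0,-2.2,0, 50,0,-0.5,-4,2, 60,0,-2,-5,4, 60,0,-3.5,-5,6, 60,0,-5.1,-5,8, 60,0,-5.1,-5,10, 60,0,-5.1,-5,12, 60,0,-5.1,-5,14]'
python3 -m crank '[60,0,0,0,2, 60,0,0,0,4, 60,0,0,0,4, 60,0,0,0,4]'
python3 - <<'E'
from chk import *
s=ctrl.state();e=s['eef_pos'];o=s['orientation'];print(e,np.degrees(2*np.arctan2(o[1],o[0])),'tcp u %.4f v %.4f'%(e[:2]@U,e[:2]@V+.2495))
f=grab('wrist','w7.png');np.savez('w7.npz',**f);P=pts(f);I=f['pixels'].astype(int)
k=(I.sum(-1)<130)&(P[...,2]>.11)&(P[...,2]<.14);q=P[k];a=q[:,:2]@U;b=q[:,:2]@V+.2495
m=(abs(b)<.05)&(a>.3)&(a<.45);print('black',m.sum(),np.percentile(a[m],[1,50,99]),np.percentile(b[m],[1,50,99]))
k=(I[...,2]>I[...,0]+50)&(P[...,2]>.078);q=P[k];print('blue',k.sum(),np.percentile(q[:,:2]@U,[1,99]),np.percentile(q[:,:2]@V+.2495,[1,99]))
show('wrist','cream',[.53,-.177,.074],.0,.05,.024,dz=-.05)
show('wrist','grey',[.581,-.169,.069],.0,.046,.018,dz=-.05)
E
```

```text
clock: 16.15
eef_pos: [0.4038, -0.1947, 0.217]
orientation: [0.971, 0.238, 0.001, 0.001]
ft_force: [-0.5, 0.1, 0.8]
gripper_width: 0.683
clock: 16.65
eef_pos: [0.4038, -0.1946, 0.2162]
orientation: [0.998, 0.07, 0.0, 0.0]
ft_force: [-0.7, -0.2, -0.3]
gripper_width: 0.681
[ 0.4038 -0.1946  0.2162] 8.059813303432565 tcp u 0.3727 v 0.0005
black 3097 [0.3629 0.3886 0.3937] [-0.0315  0.0003  0.0327]
blue 1966 [0.3935 0.4065] [-0.0447  0.0457]
wrist cream u 0.5013 v 0.0003 z 0.0737 yaw,tilt deg [7.1807 1.2262] 7780 0.00055 tcp u 0.3727 v 0.0005 0.2160000956456512 F [ 0.7451 -1.2511 -0.2396] 0.6795952713285914
wrist grey u 0.5517 v 0.0011 z 0.0690 yaw,tilt deg [8.0214 0.    ] 0 nan tcp u 0.3727 v 0.0006 0.21581705588427133 F [-0.0931 -0.4709  0.0227] 0.6821951181581308fit.py:15: RuntimeWarning: Mean of empty slice.
  return x,len(q),np.abs(f(s.x)).mean()
  ret = ret.dtype.type(ret / rcount)
```

View pics/w7.png

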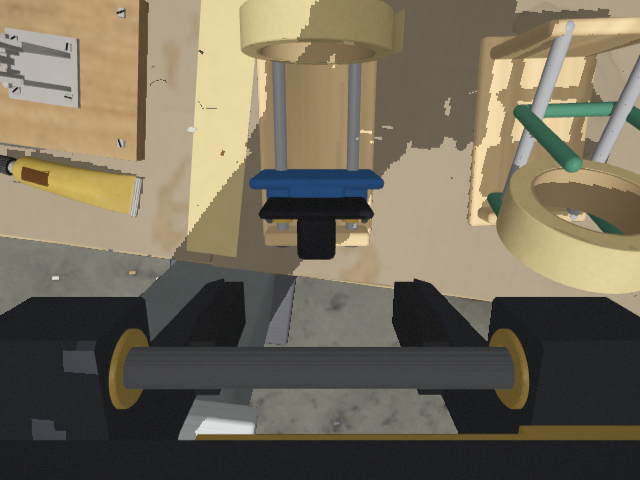

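```bash
python3 -m crank '[60,0,0,2,0, 60,0,0,3.8,0, 50,0,0,4.7,0, 40,0,0,4.7,0, 30,0,0,4.7,0, 15,0,0,4.7,0, 15,0,0,4.7,0, 15,0.5,0,4.7,0, 15,1.1,0,4.7,0, 15,1.8,0,4.7,0]'
python3 -m crank '[15,0.7,0,0,0, 15,1.2,0,0,0, 15,1.35,0,0,0, 15,1.5,0,0,0, 15,1.65,0,0,0, 15,1.8,0,0,0, 15,1.95,0,0,0, 15,2.1,0,0,0, 15,2.25,0,0,0, 15,2.4,0,0,0]'
```

```text
clock: 18.05
eef_pos: [0.4464, -0.187, 0.0993]
orientation: [0.998, 0.069, -0.002, -0.001]
ft_force: [-8.8, 5.0, 9.8]
gripper_width: 0.265
clock: 19.3
eef_pos: [0.5056, -0.1786, 0.0993]
orientation: [0.998, 0.069, -0.002, -0.002]
ft_force: [-9.8, 5.1, 8.1]
gripper_width: 0.267
```

```bash
python3 -m crank '[15,0.15,0,0,0, 15,0.3,0,0,0, 15,0.45,0,0,0, 15,0.6,0,0,0, 15,0.72,0,0,0, 15,0.84,0,0,0, 15,0.96,0,0,0, 15,1.04,0,0,0, 15,1.04,0,0,0]'; python3 -c "
from chk import *
s=ctrl.state();e=s['eef_pos'];print('tcp u %.4f v %.4f'%(e[:2]@U,e[:2]@V+.2495),s['orientation'])"
```

```text
clock: 20.42
eef_pos: [0.5314, -0.175, 0.0994]
orientation: [0.998, 0.069, -0.002, -0.002]
ft_force: [-9.3, 5.7, 7.7]
gripper_width: 0.27
tcp u 0.5017 v 0.0021 [ 0.9976  0.0689 -0.0022 -0.0016]
```

```bash
python3 -m crank '[15,-0.3,0,0,0, 15,-1,0,0,0, 15,-1.8,0,0,0, 15,-2.6,0,0,0, 15,-3.4,0,0,0, 15,-4.2,0,0,0, 15,-4.9,0,0,0, 15,-5.15,0,0,0, 30,-5.15,0,0,0, 50,-5.15,0,0,0]'
python3 -m crank '[50,0,0,0,0, 50,0,0,-1.5,0, 50,0,0,-4,0, 60,0,0,-6,0, 60,0,0,-6,0]'
python3 - <<'E'
from chk import *
s=ctrl.state();e=s['eef_pos'];o=s['orientation'];print(e,np.degrees(2*np.arctan2(o[1],o[0])),'tcp u %.4f v %.4f'%(e[:2]@U,e[:2]@V+.2495))
f=grab('wrist','w8.png');P=pts(f);I=f['pixels'].astype(int)
k=(I[...,2]>I[...,0]+50)&(P[...,2]>.078);q=P[k];print('blue',k.sum(),np.percentile(q[:,:2]@U,[1,99]),np.percentile(q[:,:2]@V+.2495,[1,99]))
X=.552*U-.2495*V
show('wrist','cream',[X[0],X[1],.074],.0,.05,.024,dz=-.05)
for c in ('top','scene'):
  f=grab(c);P=cloud([f]);a=P[:,:2]@U
  show(c,'cream',[X[0],X[1],.074],.0,.05,.024,dz=-.05)
  X2=.573*U-.2495*V;show(c,'grey',[X2[0],X2[1],.069],.0,.046,.018,dz=-.05)
E
```

```text
clock: 21.68
eef_pos: [0.4068, -0.1948, 0.0992]
orientation: [0.998, 0.069, 0.001, 0.001]
ft_force: [0.4, 0.1, -0.5]
gripper_width: 0.428
clock: 22.3
eef_pos: [0.4089, -0.1959, 0.2535]
orientation: [0.998, 0.069, 0.004, 0.003]
ft_force: [0.4, -0.0, -0.3]
gripper_width: 0.681
[ 0.4089 -0.1959  0.2535] 7.894229926136235 tcp u 0.3776 v -0.0016
blue 1599 [0.3961 0.4093] [-0.0439  0.0457]
wrist cream u 0.5464 v -0.0001 z 0.0733 yaw,tilt deg [8.1096 3.4414] 477 0.00092 tcp u 0.3761 v -0.0005 0.2504824563502722 F [-0.0764  0.7538 -0.1521] 0.6780590790583149
top cream u 0.5458 v -0.0013 z 0.0731 yaw,tilt deg [8.4821 0.3644] 363 0.00148 tcp u 0.3743 v 0.0009 0.24692761748121916 F [-0.2689  0.1875 -0.0427] 0.6851181092445289
top grey u 0.5824 v -0.0011 z 0.0912 yaw,tilt deg [ 7.6874 34.776 ] 305 0.00188 tcp u 0.3740 v 0.0012 0.24619173177830633 F [ 0.2664  0.416  -0.0148] 0.6835929468636065
scene cream u 0.5451 v 0.0022 z 0.0728 yaw,tilt deg [8.6038 0.103 ] 362 0.00154 tcp u 0.3738 v 0.0013 0.2458579775333083 F [-0.2882 -0.6583 -0.1093] 0.6811471714163962
scene grey u 0.5751 v 0.0065 z 0.0780 yaw,tilt deg [ 3.8892 -8.2805] 234 0.00164 tcp u 0.3740 v 0.0013 0.24601597651605067 F [ 0.4418 -0.4321  0.2388] 0.6770931850949485
```

View pics/w8.png

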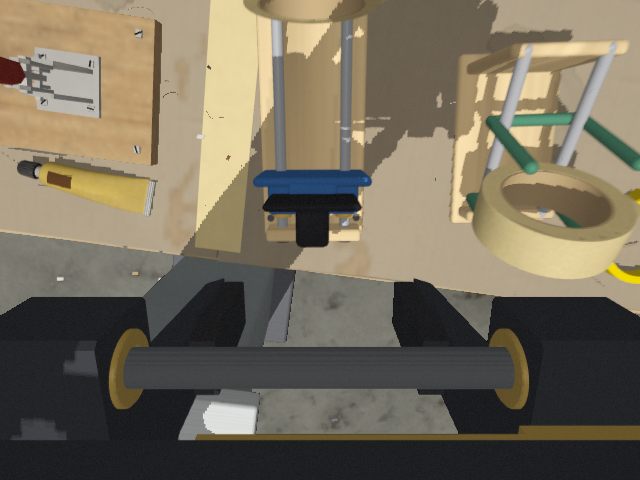

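```bash
python3 -m crank '[88,0,1.9,0,-2, 88,0,3.8,0,-4, 88,0,5.7,0,-6, 88,0,7.6,0,-8, 88,0,7.6,0,-10, 88,0,7.6,0,-12, 88,0,7.6,0,-14, 88,0,7.6,0,-16, 88,0,7.6,0,-18.4, 88,0,7.6,0,-18.4]'
python3 - <<'E'
from chk import *
s=ctrl.state();e=s['eef_pos'];o=s['orientation'];y=2*np.arctan2(o[1],o[0]);print(e,np.degrees(y),s['gripper_width'])
P=cloud([grab('wrist')]);x,n,r=fit(P,np.array([.4365,-.38,.092]),.17,np.radians(25),.054,.036);print(x,n,r)
d=x[:2]-.0045*np.array([np.cos(.171),np.sin(.171)])-e[:2]
print('units x,y',d@[np.cos(y),np.sin(y)]/.025,d@[np.sin(y),-np.cos(y)]/.025,'z',(e[2]-x[2]-.018)/.025)
E
```

```text
clock: 23.95
eef_pos: [0.4318, -0.3821, 0.247]
orientation: [0.644, 0.765, 0.0, -0.001]
ft_force: [1.0, -0.2, -0.5]
gripper_width: 0.998
[ 0.4318 -0.3821  0.247 ] 99.84811208672983 0.9978525588070934
[ 0.4366 -0.3803  0.0919  0.1696  0.4363] 10060 0.0005051829064736047
units x,y 0.03870207624719775 0.023314622199596062 z 5.483472347593593
```

```bash
python3 -m crank '[86,0.05,0,2,0, 86,0.05,0,4,0, 86,0.05,0,5.1,0, 86,0.05,0,5.45,0, 70,0.05,0.1,5.45,0, 56,0.05,0.25,5.45,0, 50,0.05,0.45,5.45,0, 48,0.05,0.65,5.45,0, 46,0.05,0.85,5.45,0, 46,0.05,0.85,5.45,0]'
python3 -c "
from chk import *
e=ctrl.state()['eef_pos']
show('wrist','thick',e+[-.01,0,-.018],.2,.054,.036)"
```

```text
clock: 25.25
eef_pos: [0.4533, -0.3774, 0.1118]
orientation: [0.643, 0.766, 0.0, 0.0]
ft_force: [-0.6, -1.4, 0.6]
gripper_width: 0.521
wrist thick u 0.3945 v -0.1869 z 0.1017 yaw,tilt deg [9.8109 3.5911] 17356 0.00037 tcp u 0.3962 v -0.1875 0.11181202870094467 F [-0.6276 -1.4314  0.6465] 0.5209446445007024
```

```bash
python3 -m crank '[46,0,0,-0.2,0, 46,0,0,-0.38,0, 46,0,0,-0.38,0, 38,0,0,-0.38,0, 25,0,0,-0.38,0, 25,0,0,-0.38,0, 25,0,0,-0.38,0]'
python3 -c "
from chk import *
e=ctrl.state()['eef_pos']
show('wrist','thick',e+[-.002,0,-.02],.05,.054,.036)"
```

```text
clock: 26.18
eef_pos: [0.4528, -0.3775, 0.1212]
orientation: [0.643, 0.765, -0.0, 0.0]
ft_force: [-0.8, 0.3, 0.9]
gripper_width: 0.383
wrist thick u 0.3966 v -0.1871 z 0.1026 yaw,tilt deg [9.9847 0.988 ] 23247 0.0004 tcp u 0.3956 v -0.1875 0.12123768186434938 F [-0.7871  0.3343  0.8698] 0.3834005228773783
```

```bash
python3 -m crank '[25,0,0,-0.5,0, 25,0,0,-1.5,0, 25,0,0,-3.2,0, 25,0,0,-5,0, 25,1.5,0.7,-5,0.4, 25,3.5,1.5,-5,0.4, 25,5.5,2.3,-5,0.4, 25,7.1,3,-5,0.4, 25,7.4,3.18,-5,0.4, 25,7.4,3.18,-5,0.4]'
python3 -c "
from chk import *
e=ctrl.state()['eef_pos']
show('wrist','thick',e+[.0,0,-.018],.0,.054,.036,zmin=.19);print(ctrl.state()['orientation'])"
```

```text
clock: 27.48
eef_pos: [0.4994, -0.1815, 0.2466]
orientation: [0.656, 0.755, -0.0, 0.0]
ft_force: [1.0, -1.1, -1.1]
gripper_width: 0.383
wrist thick u 0.4706 v 0.0005 z 0.2280 yaw,tilt deg [8.123  0.9217] 23194 0.0004 tcp u 0.4692 v 0.0001 0.24660157242652356 F [ 0.9795 -1.1367 -1.099 ] 0.3827194829034051
[ 0.6566  0.7542 -0.0003  0.0003]
```

```bash
python3 -m crank '[25,0,0,1.5,0, 25,0,0,3,0, 25,0,0,4.5,0, 25,0,0,5.2,0, 25,0,0,5.55,0, 25,0,0,5.65,0, 25,0,0,5.75,0, 25,0,0,5.8,0, 25,0,0,5.85,0, 25,0,0,5.85,0]'
python3 -m crank '[25,0,0,0.05,0, 25,0,0,0.08,0, 25,0,0,0.11,0, 25,0,0,0.11,0]'
```

```text
clock: 28.78
eef_pos: [0.4993, -0.1815, 0.1001]
orientation: [0.657, 0.754, 0.0, 0.0]
ft_force: [-0.5, -0.6, -0.5]
gripper_width: 0.378
clock: 29.28
eef_pos: [0.4993, -0.1816, 0.0972]
orientation: [0.657, 0.754, -0.0, -0.0]
ft_force: [-0.0, 0.6, -1.1]
gripper_width: 0.38
```

```bash
python3 -m crank '[25,0,0,0.03,0, 25,0,0,0.05,0, 25,0,0,0.05,0]'; python3 -m crank '[25,0,0,0.03,0, 25,0,0,0.03,0]'
```

```text
clock: 29.65
eef_pos: [0.4997, -0.1817, 0.097]
orientation: [0.657, 0.754, 0.0, 0.0]
ft_force: [-1.7, 1.6, 5.1]
gripper_width: 0.385
clock: 29.9
eef_pos: [0.4999, -0.1817, 0.0969]
orientation: [0.657, 0.754, 0.0, 0.001]
ft_force: [-2.5, 1.3, 9.9]
gripper_width: 0.379
```

```bash
python3 -m crank '[25,0,0,-0.06,0, 25,0,0,-0.06,0, 40,0,0,-0.06,0, 43,0,0,-0.06,0, 46,0,0,-0.06,0, 46,0,0,-0.06,0]'
python3 -c "
from chk import *
e=ctrl.state()['eef_pos']
show('wrist','thick',e+[.0,0,-.018],.0,.054,.036)"
```

```text
clock: 30.65
eef_pos: [0.4992, -0.1815, 0.0965]
orientation: [0.657, 0.754, -0.0, -0.0]
ft_force: [0.5, 0.1, -0.2]
gripper_width: 0.518
wrist thick u 0.4714 v 0.0006 z 0.0783 yaw,tilt deg [ 8.03   -0.3256] 23376 0.0004 tcp u 0.4690 v 0.0001 0.09652626623083829 F [ 0.5241  0.0669 -0.176 ] 0.5176812108844299
```

```bash
python3 -m crank '[46,0,0,-0.4,0, 46,0,0,-1,0, 46,0,0,-2.2,0, 50,0,0,-4,2, 60,0,-1.2,-5,4, 60,0,-2.4,-5,6, 60,0,-3.8,-5,8, 60,0,-3.8,-5,10, 60,0,-3.8,-5,12, 60,0,-3.8,-5,14]'
python3 -m crank '[60,0,0,0,2, 60,0,0,0,4, 60,0,0,0,4, 60,0,0,0,4]'
python3 - <<'E'
from chk import *
s=ctrl.state();e=s['eef_pos'];o=s['orientation'];print(e,np.degrees(2*np.arctan2(o[1],o[0])),'tcp u %.4f v %.4f'%(e[:2]@U,e[:2]@V+.2495))
f=grab('wrist');P=pts(f);I=f['pixels'].astype(int)
k=(I[...,2]>I[...,0]+50)&(P[...,2]>.078);q=P[k];print('blue',k.sum(),np.percentile(q[:,:2]@U,[1,99]))
k=(I.sum(-1)<130)&(P[...,2]>.11)&(P[...,2]<.14);q=P[k];a=q[:,:2]@U;b=q[:,:2]@V+.2495
m=(abs(b)<.05)&(a>.3)&(a<.45);print('black',np.percentile(a[m],[1,99]),np.percentile(b[m],[1,50,99]))
X=.4714*U-.2495*V
show('wrist','thick',[X[0],X[1],.079],.0,.054,.036,dz=-.05)
E
```

```text
clock: 31.95
eef_pos: [0.4053, -0.1948, 0.2233]
orientation: [0.971, 0.238, 0.001, 0.001]
ft_force: [-0.3, 0.3, -0.1]
gripper_width: 0.68
clock: 32.45
eef_pos: [0.4053, -0.1947, 0.2224]
orientation: [0.998, 0.07, 0.0, 0.0]
ft_force: [-0.4, 0.2, -0.5]
gripper_width: 0.682
[ 0.4053 -0.1947  0.2224] 8.05976961636535 tcp u 0.3742 v 0.0001
blue 1844 [0.3968 0.4092]
black [0.3655 0.3964] [-0.0314  0.0006  0.0325]
wrist thick u 0.4714 v 0.0004 z 0.0783 yaw,tilt deg [ 8.0201 -0.0638] 11392 0.00051 tcp u 0.3742 v 0.0002 0.22225686468585779 F [-0.6942 -0.1104 -0.7629] 0.6827037577085295
```

```bash
python3 -m crank '[60,0,0,2,0, 60,0,0,3.8,0, 50,0,0,4.95,0, 40,0,0,4.95,0, 30,0,0,4.95,0, 15,0,0,4.95,0, 15,0,0,4.95,0, 15,0.4,0,4.95,0, 15,0.9,0,4.95,0, 15,1.4,0,4.95,0]'
python3 -m crank '[15,0.25,0,0,0, 15,0.4,0,0,0, 15,0.55,0,0,0, 15,0.7,0,0,0, 15,0.85,0,0,0, 15,1.0,0,0,0, 15,1.15,0,0,0, 15,1.3,0,0,0, 15,1.45,0,0,0, 15,1.6,0,0,0]'
python3 -m crank '[15,0.1,0,0,0, 15,0.2,0,0,0, 15,0.3,0,0,0, 15,0.4,0,0,0, 15,0.5,0,0,0, 15,0.6,0,0,0]'
python3 -c "
from chk import *
s=ctrl.state();e=s['eef_pos'];print('tcp u %.4f v %.4f'%(e[:2]@U,e[:2]@V+.2495),'Fu',s['ft_force'][:2]@U)"
```

```text
clock: 33.8
eef_pos: [0.438, -0.1882, 0.0994]
orientation: [0.998, 0.069, -0.002, -0.002]
ft_force: [-9.0, 6.5, 9.3]
gripper_width: 0.267
clock: 35.05
eef_pos: [0.4773, -0.1827, 0.0995]
orientation: [0.998, 0.069, -0.002, -0.002]
ft_force: [-10.1, 7.2, 8.4]
gripper_width: 0.27
clock: 35.8
eef_pos: [0.4921, -0.1806, 0.0994]
orientation: [0.998, 0.069, -0.002, -0.002]
ft_force: [-9.7, 6.0, 8.0]
gripper_width: 0.272
tcp u 0.4621 v 0.0020 Fu -8.783002826690586
```

```bash
python3 -m crank '[15,0.08,0,0,0, 15,0.16,0,0,0, 15,0.24,0,0,0, 15,0.30,0,0,0]'
python3 -m crank '[15,0.04,0,0,0, 15,0.08,0,0,0]'
python3 -m crank '[15,0.03,0,0,0, 15,0.06,0,0,0]'
```

```text
clock: 36.3
eef_pos: [0.4992, -0.1795, 0.0994]
orientation: [0.998, 0.069, -0.003, -0.002]
ft_force: [-11.0, 6.3, 9.3]
gripper_width: 0.271
clock: 36.55
eef_pos: [0.5011, -0.1793, 0.0994]
orientation: [0.998, 0.069, -0.003, -0.002]
ft_force: [-10.6, 6.1, 8.9]
gripper_width: 0.268
clock: 36.8
eef_pos: [0.5026, -0.179, 0.0994]
orientation: [0.998, 0.069, -0.003, -0.002]
ft_force: [-10.9, 6.3, 9.1]
gripper_width: 0.269
```

```bash
for i in 1 2; do python3 -m crank '[15,0.02,0,0,0, 15,0.04,0,0,0]' | sed -n '2p;4p'; done
```

```text
eef_pos: [0.5036, -0.1789, 0.0994]
ft_force: [-11.3, 6.3, 10.0]
eef_pos: [0.5045, -0.1788, 0.0994]
ft_force: [-11.3, 6.2, 9.6]
```

```bash
for i in 1 2; do python3 -m crank '[15,0.02,0,0,0, 15,0.04,0,0,0]' | sed -n '2p;4p'; done
```

```text
eef_pos: [0.5055, -0.1786, 0.0994]
ft_force: [-10.2, 6.6, 8.2]
eef_pos: [0.5065, -0.1785, 0.0994]
ft_force: [-11.6, 6.2, 9.5]
```

```bash
python3 -m crank '[15,0.02,0,0,0, 15,0.04,0,0,0]' | sed -n '2p;4p'; python3 -m crank '[15,0.02,0,0,0, 15,0.03,0,0,0]' | sed -n '2p;4p'
```

```text
eef_pos: [0.5068, -0.1784, 0.0994]
ft_force: [-14.5, 5.9, 11.6]
eef_pos: [0.5068, -0.1784, 0.0994]
ft_force: [-16.3, 5.7, 13.5]
```

```bash
python3 -m crank '[15,0.02,0,0,0, 15,0.03,0,0,0]' | sed -n '2p;4p'; python3 -m crank '[15,0.02,0,0,0, 15,0.03,0,0,0]' | sed -n '2p;4p'
```

```text
eef_pos: [0.5068, -0.1784, 0.0994]
ft_force: [-17.9, 4.4, 14.0]
eef_pos: [0.5069, -0.1784, 0.0994]
ft_force: [-21.1, 3.5, 16.6]
```

It has come snug: motion stopped at x = 0.5068 m while the push rose from about 11 N to 21 N, so roughly 10 N of squeeze. I'll ease off slightly, then open and lift clear.

```bash
python3 -m crank '[15,-0.05,0,0,0, 15,-0.08,0,0,0, 15,-0.08,0,0,0]';python3 -m crank '[27,0,0,0,0, 32,0,0,0,0, 40,0,0,0,0, 50,0,0,0,0, 50,0,0,0,0, 50,0,0,-0.5,0, 50,0,0,-1.5,0, 50,0,0,-3.5,0, 50,-1.5,0,-5.5,0, 50,-2.5,0,-7,0]'
python3 - <<'E'
from chk import *
def X(u,z): x=u*U-.2495*V; return [x[0],x[1],z]
for i,c in enumerate(('wrist','scene','top')):
    for nm,u,z,R,t in (('thick',.529,.079,.054,.036),('cream',.559,.074,.05,.024),('grey',.58,.069,.046,.018)):
        try: show(c,nm,X(u,z),0,R,t,dz=-.05,save='z_%s.png'%c)
        except Exception as ex: print(c,nm,ex)
f=grab('wrist');P=pts(f);I=f['pixels'].astype(int)
k=(I[...,2]>I[...,0]+50)&(P[...,2]>.078);q=P[k];print('blue',k.sum(),np.percentile(q[:,:2]@U,[1,99]))
a=cv2.imread('pics/z_scene.png')[180:300,250:410];b=cv2.imread('pics/z_wrist.png')[:300,160:460]
cv2.imwrite('pics/z.png',np.hstack([cv2.resize(a,(400,300),interpolation=cv2.INTER_CUBIC),b]))
for q in ['tack_tin','glue_tube','brush_2','sanding_block']:
    for w in ctrl.boxes_of('scene',q)[:1]: print(q,np.round(w['point'],3))
E
```

```text
clock: 39.17
eef_pos: [0.5069, -0.1784, 0.0994]
orientation: [0.998, 0.069, -0.004, -0.002]
ft_force: [-12.7, 5.3, 10.0]
gripper_width: 0.264
clock: 40.42
eef_pos: [0.4482, -0.1889, 0.2763]
orientation: [0.998, 0.069, 0.001, 0.001]
ft_force: [-0.2, 0.2, -0.8]
gripper_width: 0.567
wrist thick u 0.5337 v 0.0005 z 0.0783 yaw,tilt deg [ 8.6696 -0.1306] 9023 0.0009 tcp u 0.4175 v -0.0001 0.2763197903899985 F [-0.1768  0.2239 -0.7507] 0.5667714166297827
wrist cream u 0.5540 v -0.0007 z 0.0859 yaw,tilt deg [ 5.565  15.6671] 5722 0.0017 tcp u 0.4172 v -0.0013 0.2816613942923479 F [-0.6626  0.3313  2.2956] 0.5647476789268812
wrist grey u 0.5694 v 0.0004 z 0.0795 yaw,tilt deg [ 7.6982 11.8005] 4706 0.00137 tcp u 0.4187 v -0.0015 0.27953078379314966 F [-0.0193  0.4842 -0.153 ] 0.5663541187140295
scene thick u 0.5315 v 0.0025 z 0.0780 yaw,tilt deg [4.5607 3.7136] 500 0.00171 tcp u 0.4187 v -0.0008 0.2767188272976533 F [ 1.2677  0.2772 -0.6017] 0.565765158448737
scene cream u 0.5461 v 0.0035 z 0.0814 yaw,tilt deg [-0.9931  3.3035] 317 0.00182 tcp u 0.4182 v -0.0002 0.27441694917012094 F [ 0.3982 
[... 267 characters left out ...]
   ] 0 nan tcp u 0.4176 v 0.0006 0.2718055455768665 F [-0.259  -0.9632 -0.4643] 0.5696641067882751
top cream u 0.5590 v 0.0000 z 0.0740 yaw,tilt deg [8.0214 0.    ] 0 nan tcp u 0.4175 v 0.0007 0.27121269319427743 F [-0.2104 -0.0318 -1.3611] 0.565393113408312
top grey u 0.6061 v -0.0067 z 0.1016 yaw,tilt deg [13.0152 26.0086] 59 0.00178 tcp u 0.4175 v 0.0007 0.27103696002305516 F [-0.1063  0.315   0.3951] 0.5703191684878699
blue 1416 [0.4998 0.5106]
tack_tin [ 0.695 -0.331  0.019]
glue_tube [0.396 0.035 0.014]
brush_2 [0.647 0.05  0.005]
sanding_block [0.372 0.188 0.023]fit.py:15: RuntimeWarning: Mean of empty slice.
  return x,len(q),np.abs(f(s.x)).mean()
  ret = ret.dtype.type(ret / rcount)
```

View pics/z.png

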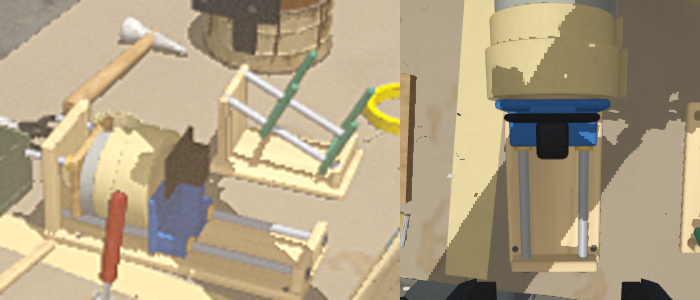

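```bash
python3 -c "
from cell import ctrl
print(ctrl.close_job())"
```

```text
the job is handed in; nothing more can be done
None
```

I racked both cream rolls, pushed the stop up snug and handed the job in at about 41 s, inside the 72 s limit. No verdict was reported.

**What I did:**
- **Stop:** I drew it fully back by its handle.
- **Cream roll:** It came off the stand leaning about 16° in the grip. I set it on the rods, loosened the fingers slightly and nudged it upright.
- **Room for the thick roll:** I used the stop to push cream and grey toward the board, then drew it back again.
- **Thick roll:** I straightened it on the stand before gripping, then set it down upright next to cream.
- **Final squeeze:** The handle stopped moving while the push rose from about 11 N (sliding friction) to 21 N, so roughly 10 N on the rolls. I then eased off, released and lifted clear.

**Last checks:**
- **Fit:** The stop face is 77.8 mm from the board face, which I measured at the start. The three rolls total 78 mm, so there should be no gaps.
- **Picture:** It shows grey, cream and thick upright, touching each other and between board and stop.
- **Thick roll:** It measured 0.5 mm off centre, 78.3 mm high and within 1° of square.
- **Other things on the bench:** All four were within about 8 mm of where they started.

**Checks that failed or disagreed:** In the packed state the separate cream and grey measurements were unreliable, because the rolls hide each other and the residuals were high. I relied on the picture and the total length for those two. I could not measure the squeeze left after letting go.

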